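# Stow the dust cap, then hold the bleed collar home on the air outlet

## Task

Bleed the airbrush air line: take the green dust cap off the bench air outlet and stand it, upright and let go, in its own green-marked pocket. Then set the knurled bleed collar over the outlet's stub, turn it until its hidden keyways drop over the pins, push it fully home on the shoulder against the valve spring, and finish while still holding it pushed home with the fingers. Leave everything else on the bench where it is.

Things in the scene. Friction and masses are not known exactly. Their poses are not given: they have to be found in the camera images.
- outlet: bench air outlet, fixed: grey block 120 x 90 mm, 45 mm tall; origin at the centre of its underside, z up; position and yaw vary. On its top, in the centre, a steel shoulder (42 mm diameter, 6 mm thick) and on that a steel stub (22 mm diameter, its top 83 mm above the bench, last 4 mm chamfered)
- outlet_pins (a point): point on the stub's axis level with the tops of its three brass pins, 69 mm above the bench. Pins at 120 degrees to one another, tips at radius 16 mm, 5 mm wide. The collar first rests on them, 18 mm above home; turned either way by at most 120 degrees its keyways come over the pins (within about 8 degrees) and it can be pushed on down; the valve spring is met in the last 6 mm
- outlet_seat (a point): centre of the shoulder's top face, 51 mm above the bench, on the stub's axis: the collar's underside lies here when it is fully home
- valve (a joint): spring valve rod (10 mm brass rod) standing 8 mm out of the stub's top; value 0 when up, grows as it is pressed down (m), 0.006 with the collar fully home. It pushes back with about 3 N at once and 8 N at 0.006, and lifts the collar again if not held
- collar: bleed collar, loose: knurled aluminium cup with a red disc on its closed top, 48 mm diameter, 42 mm tall, about 0.15 kg, standing on the bench mouth down; origin at the centre of its underside (mouth), z up. Its bore (25 mm diameter, 34 mm deep) has three keyways at 120 degrees to one another, hidden inside and not marked outside
- dust_cap: green dust cap, loose: plain cylinder 33 mm diameter, 44 mm tall, about 0.04 kg, hollow below (26 mm bore, 26 mm deep); origin at the centre of its underside, z up. At the start it sits loosely over the stub, on the pins, underside 69 mm above the bench; it lifts straight off
- pocket_green_floor (a point): centre of the floor of the dust cap's own pocket, 6 mm above the bench; fixed storage pocket marked green: black base plate 56 x 74 mm, 6 mm thick, carrying a round green rim (inner diameter 38 mm, outer 48 mm) whose top is 14 mm above the bench; two green stripes on the plate. Empty at the start
- pocket_blue_floor (a point): centre of the floor of another pocket, 6 mm above the bench; fixed storage pocket marked blue: black base plate 56 x 74 mm, 6 mm thick, carrying a round blue rim (inner diameter 38 mm, outer 48 mm) whose top is 14 mm above the bench; two blue stripes on the plate. Holds the nozzle
- pocket_yellow_floor (a point): centre of the floor of another pocket, 6 mm above the bench; fixed storage pocket marked yellow: black base plate 56 x 74 mm, 6 mm thick, carrying a round yellow rim (inner diameter 38 mm, outer 48 mm) whose top is 14 mm above the bench; two yellow stripes on the plate. Holds the coupler
- nozzle: blow nozzle standing in the blue pocket: blue base 31 mm diameter, 22 mm tall, steel cone on it, 50 mm tall in all; origin at the centre of its underside. Leave it
- coupler: hose coupler standing in the yellow pocket: yellow base 31 mm diameter, 18 mm tall, brass stem, 34 mm tall in all; origin at the centre of its underside. Leave it
- paint_brown: brown paint bottle with red cap, 54 mm diameter, 150 mm tall; origin at the centre of its underside. Leave it
- paint_green: green paint bottle with green cap, 54 mm diameter, 160 mm tall; origin at the centre of its underside. Leave it
- filler_tin: white tin with red lid, 80 mm diameter, 85 mm tall; origin at the centre of its underside. Leave it
- screwdriver: screwdriver with green handle, about 200 mm long, lying along its x axis (handle to -x); origin on the bench below its middle. Leave it
- wood_wedge: wood offcut 110 x 35 x 18 mm lying on the bench; origin at the centre of its underside. Leave it
Not all that is in view belongs to the job. Leave any pink look-alike of the part that bears pocket_green_floor alone.

How it is judged (in metres and radians):
On the way:
1. the dust cap stands let go in its green pocket (horizontal distance between dust_cap and pocket_green_floor below 0.006 m and z of dust_cap in the frame of pocket_green_floor below 0.003 m and angle between dust_cap's own z axis and vertical below 0.12 rad and contact force between the fingers and dust_cap below 0.1 N and linear speed of dust_cap below 0.03 m/s), for 0.2 s.
At the end, for the whole second after the job is handed in: Dust cap untouched in the green pocket (6 mm off-centre, 3 mm off the floor, 0.12 rad tilt at most); collar on the stub (4 mm, 0.1 rad), underside within 2 mm of the shoulder, valve pressed over 4 mm, fingers on it (over 1 N); all else upright, within 30 mm of its start (all of step 1 and horizontal distance between collar and outlet_seat below 0.004 m and z of collar in the frame of outlet_seat below 0.002 m and angle between collar's own z axis and vertical below 0.1 rad and value of joint valve above 0.004 m and contact force between the fingers and collar above 1 N and distance of each of nozzle, coupler, paint_brown, paint_green, filler_tin, screwdriver, wood_wedge from where it was at the start of the episode below 0.03 m and angle between each of nozzle, coupler, paint_brown, paint_green, filler_tin's own z axis and vertical below 0.3 rad); the arm keeps its last pose, push and grip.
It fails at once if something else on the bench was pushed more than 30 mm (distance of any of nozzle, coupler, paint_brown, paint_green, filler_tin, screwdriver, wood_wedge from where it was at the start of the episode above 0.03 m).
It also fails if it takes over 64 s, if anything falls off the work surface, if the arm or the gripper's body presses on something with over 40 N, if the wrist force passes 120 N, or if a joint passes its speed limit or range.

## Robot

A 7-joint arm with a two-finger parallel gripper is mounted at the origin on the work surface. World frame = base frame: x ahead of the robot, y to its left, z up, the work surface at z = 0. Lengths are in mm, angles in rad, forces in N, time in s.
With the tool pointing down it reaches from about 425 to 925 mm from the base axis. Payload 6.8 kg.
Tool frame: the origin (TCP) lies at the very end of the fingers, on their centre line; the grasp point (between the pads) lies ctrl.hold_point_z behind it (ctrl.hold_point_z is the distance from the TCP to the grasp point, in mm); z points along the fingers, y is the direction in which the jaws open and shut (so a half turn about z gives the same grasp; the last joint's range is limited). The gripper opens to 85 mm and grips with 20 to 120 N. Pads are 22 mm wide; open, the fingers measure 114 mm over their backs; the gripper's body (76 mm by 85 mm) begins 54 mm behind the grasp point. The pads swing forward as they close: fully open they stand 13 mm farther back than shut.
Start: joints at [1.12, 0.477, 0.022, 1.555, -0.011, 1.109, -0.083], TCP at [226.894, -635.741, 231.308] pointing down, gripper open.
Joint ranges: [-2.96, 2.96], [-0.34, 2.1], [-1.41, 1.46], [0.24, 2.44], [-1.37, 4.51], [0.17, 1.92], [-2.96, 2.96]. Speed limits (rad/s): [2.39, 2.39, 3.14, 3.14, 3.14, 3.14, 3.14].

## Interface

Orientations are given as a rotation vector (axis times angle).
In Python, from workcell import ctrl gives the robot as it stands.
- The arm moves only by the tool apply_moves, never from a script. Its argument "steps" is a list of rows, each a list of 7 numbers: the opening, from -1 (shut) to 1 (fully open), then the shift along the tool's x, y, z in m, then the turn, a rotation vector about the tool's x, y, z in degrees. In form: [[grip, x, y, z, wx, wy, wz], ...]. A call has exactly 8 rows; each row is the pose to reach, as a shift and turn from the pose measured when the call began, along the tool's axes at that moment; what a row does not reach only later rows make up. A row lasts 1/8 s, in which the tool goes at most 62.5 mm and 10.7 degrees, less where a joint would pass 70% of its speed; a pose out of reach is approached as far as the arm can. A call with a gripper value outside its range is refused whole. The fingers move at their own pace and stop on an object; the grip force is fixed at half the most. Time passes only in rows, so rows that repeat a pose let the fingers close, or fill a call up. It gives the time, the measured TCP pose, the force and the opening at its end, in the units of the state.
- ctrl.sense(): the state, without advancing time (a new reading comes with each control period).
- ctrl.get_image(name): name is "scene" or "top"; returns the picture (420x560x3 uint8, blue, green, red); there is no depth.
- ctrl.get_calibration(name): a dict with "intrinsics" (3x3 intrinsics, pixels), "R" (3x3) and "t" (3): a world point X has camera coordinates R X + t. Camera axes: x right, y down, z forward; pixel columns grow to the right and rows downward; lengths in mm; the calibration is good to about 2 mm. A picture is of the moment at which its call begins. get_calibration takes no time and is no camera call.
- ctrl.hand_in(): hands the job in, once; it reports no verdict.
The state is a dict: "clock": time; "joints": joint angles; "qd": joint speeds; "joint_efforts": joint torques, N m; "ee_pos": TCP position; "ee_rot": TCP orientation; "ft_force": force on the tool from outside, world axes, zero at the start; "wrist_torque": the same for the moment, N m; "opening": finger opening in mm.
Only numpy, scipy, OpenCV 4.12 (cv2) and the standard library are available. Lean on these libraries where they do the work, as an engineer would, in place of code of your own. Each camera call takes 0.05 s, during which the arm holds its last target. There are 200 camera calls.

## Working session

There is one attempt and no reset: what is moved stays moved. The work goes in short steps, Python scripts to look and compute and a tool call to move; the robot and the scene stay as the last step left them, time stands still between calls to the robot, and variables do not carry over. Pictures are saved under pics/ and viewed, about 8 in all and at most 12, crops included, and the job is handed in when it is done.

Besides the shell and the picture viewer there is one more tool, called after "Emit:" in YAML: its name, and indented under it one key for each argument. apply_moves: Moves the arm, as the interface text tells. Its arguments: {"type":"object","properties":{"steps":{"type":"array","items":{"type":"array","items":{"type":"number"}}}},"required":["steps"]}

```bash
mkdir -p pics; ls
python3 - <<'E'
from workcell import ctrl
import cv2
print(ctrl.sense(), ctrl.hold_point_z)
for n in("scene","top"):
    im=ctrl.get_image(n); cv2.imwrite(f"pics/{n}0.png",im)
    c=ctrl.get_calibration(n); print(n,c)
E
```

```text
pics
{'clock': 0.0, 'joints': array([ 1.11989482,  0.47777607,  0.02232798,  1.55643837, -0.01147464,
        1.109292  , -0.08306515]), 'qd': array([-0.00031682, -0.00159736,  0.00108574, -0.00201094,  0.0015737 ,
       -0.00029489, -0.00058742]), 'joint_efforts': array([-9.75151215e-05, -5.96452260e+01,  1.60803851e+00, -2.81192189e+01,
        1.25045894e-02,  9.47043911e-03,  2.38773123e-05]), 'ee_pos': array([ 226.67689325, -635.18314121,  230.34712407]), 'ee_rot': array([-3.09383463e+00, -5.35665109e-01,  7.07077030e-04]), 'ft_force': array([1.27090371, 0.06006657, 1.06922234]), 'wrist_torque': array([-0.00687856, -0.01750043, -0.04075664]), 'opening': 85.34053220266433} 18.700000000000003
scene {'intrinsics': array([[466.99876056,   0.        , 283.66774464],
       [  0.        , 466.99876056, 202.45859753],
       [  0.        ,   0.        ,   1.        ]]), 'R': array([[-0.44632244,  0.8948698 ,  0.00207794],
       [ 0.48479868,  0.24374712, -0.83997475],
       [-0.75217453, -0.3738922 , -0.54262151]]), 't': array([ 224.36533683, -192.53203019, 1548.99131131])}
top {'intrinsics': array([[406.47549436,   0.        , 281.75981468],
       [  0.        , 406.47549436, 208.45331253],
       [  0.        ,   0.        ,   1.        ]]), 'R': array([[-0.00873087, -0.99988948, -0.01203339],
       [-0.98900326,  0.01041126, -0.14752679],
       [ 0.14763577,  0.01061303, -0.98898486]]), 't': array([   6.96075807,  525.14180211, 1214.05320877])}
```

View pics/top0.png

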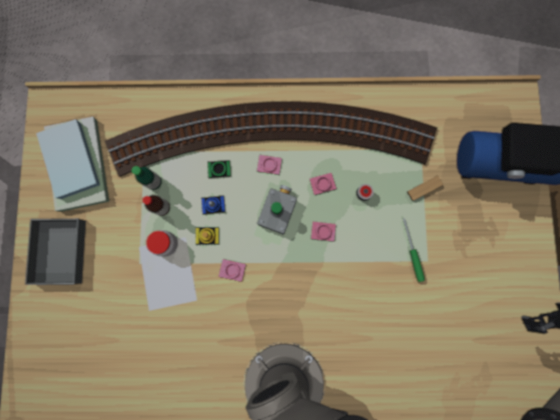

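View pics/scene0.png

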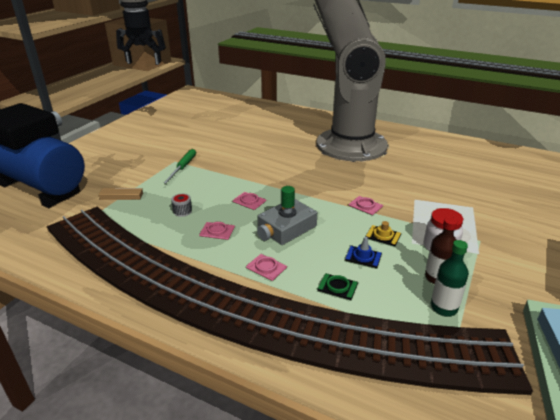

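```bash
cat > h.py <<'E'
from workcell import ctrl
import cv2, numpy as np
from scipy.optimize import least_squares
from scipy.spatial.transform import Rotation as R
def proj(n,X):
    c=ctrl.get_calibration(n); p=c["intrinsics"]@(c["R"]@np.array(X,float)+c["t"]); return p[:2]/p[2]
def atz(n,uv,z):
    c=ctrl.get_calibration(n); d=c["R"].T@np.linalg.inv(c["intrinsics"])@[uv[0],uv[1],1]; o=-c["R"].T@c["t"]
    return o+d*(z-o[2])/d[2]
def crops(lst,fn,s=44,k=6):
    """lst rows of (image,u,v); tiles with tick labels"""
    rows=[]
    for r in lst:
        t=[]
        for im,u,v in r:
            u0,v0=int(u-s//2),int(v-s//2)
            c=cv2.resize(im[v0:v0+s,u0:u0+s],None,fx=k,fy=k,interpolation=cv2.INTER_CUBIC)
            for i in range(s):
                if (u0+i)%10==0: cv2.line(c,(i*k+k//2,0),(i*k+k//2,6),(255,255,255),1); cv2.putText(c,str(u0+i),(i*k-8,16),0,.35,(255,255,255),1)
                if (v0+i)%10==0: cv2.line(c,(0,i*k+k//2),(6,i*k+k//2),(255,255,255),1); cv2.putText(c,str(v0+i),(8,i*k+7),0,.35,(255,255,255),1)
            t.append(c)
        rows.append(np.hstack(t))
    cv2.imwrite(fn,np.vstack(rows))
E
python3 - <<'E'
from h import *
t=cv2.imread("pics/top0.png");s=cv2.imread("pics/scene0.png")
crops([[(t,219,169),(t,278,209),(t,366,191)],[(s,338,285),(s,288,205),(s,181,204)]],"pics/crop0.png")
for n,uv,z in(("top",(277,209),113),("scene",(288,190),113),("top",(219,169),14),("scene",(338,285),14),("top",(366,190),42),("scene",(181,199),42)): print(n,atz(n,uv,z).round(1))
E
```

```text
top [512.7  14.9 113. ]
scene [522.6  20.9 113. ]
top [658.6 201.7  14. ]
scene [667.8 207.3  14. ]
top [ 579.6 -258.8   42. ]
scene [ 579.1 -253.2   42. ]
```

View pics/crop0.png

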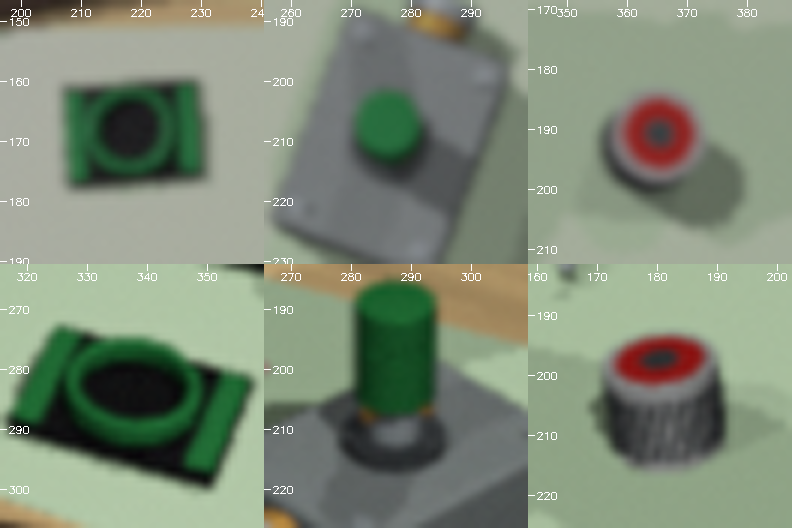

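```bash
cat >> h.py <<'E'
def tri(a,b,z):
    f=lambda X:np.r_[proj("top",X)-a,proj("scene",X)-b]
    g=lambda xy:f([*xy,z])
    r=least_squares(f,[550,0,z]); q=least_squares(g,r.x[:2])
    print("free",r.x.round(1),"fixed z",q.x.round(1),"res",q.fun.round(2)); return q.x
E
python3 - <<'E'
from h import *
print("pocket");P=tri((218.3,167.8),(338,283),14)
print("cap");C=tri((276.2,207.3),(287.4,189),113)
print("collar");K=tri((365.1,190.7),(180.6,197.3),42)
s=ctrl.sense();T=R.from_rotvec(s["ee_rot"]).as_matrix();print(T.round(3))
for p in(P,C,K): print((T.T@(np.r_[p,0]-s["ee_pos"])).round(1), np.hypot(*p))
E
```

```text
pocket
free [662.2 204.8  13.9] fixed z [662.3 204.8] res [-0.25  0.08 -0.17 -0.01]
cap
free [517.9  17.1 112.1] fixed z [518.2  17.3] res [-0.03 -0.16  0.04 -0.24]
collar
free [ 576.9 -255.5   45.2] fixed z [ 576.  -256.7] res [0.26 0.44 0.02 0.8 ]
[[ 0.942  0.336 -0.001]
 [ 0.336 -0.942  0.001]
 [-0.    -0.002 -1.   ]]
[ 692.6 -644.4  231.4] 693.2099950065493
[ 493.9 -516.2  231.2] 518.4542013960262
[ 456.3 -238.7  230.8] 630.6419050246417
```

Emit:
apply_moves:
  steps:
    - [1,0.04,-0.041,0,0,0,0]
    - [1,0.08,-0.083,0,0,0,0]
    - [1,0.12,-0.125,0,0,0,0]
    - [1,0.16,-0.167,0,0,0,0]
    - [1,0.2,-0.209,0,0,0,0]
    - [1,0.24,-0.25,0,0,0,0]
    - [1,0.28,-0.292,0,0,0,0]
    - [1,0.32,-0.334,0,0,0,0]

```text
clock: 1.1
ee_pos: [416.1, -211.3, 230.9]
ee_rot: [-3.094, -0.535, 0.001]
ft_force: [0.4, 0.1, -0.5]
opening: 85.6
```

```bash
cat > to.py <<'E'
import sys
from h import *
s=ctrl.sense();T=R.from_rotvec(s["ee_rot"]).as_matrix()
print("clk",s["clock"],"tcp",s["ee_pos"].round(1),"rot",T.round(3).tolist(),"F",s["ft_force"].round(2),"M",s["wrist_torque"].round(3),"op",s["opening"].round(1),"q",s["joints"].round(2))
if len(sys.argv)>3:
    print("shift mm",(T.T@(np.array(sys.argv[1:4],float)-s["ee_pos"])).round(1))
    D=T.T@np.array([T[0,0]*0+T[0,0],T[1,0],0])
# turn to vertical with the same heading
h=np.arctan2(T[1,0],T[0,0]); G=R.from_euler("z",h).as_matrix()@np.diag([1,-1,-1])
print("heading",np.degrees(h).round(1),"level turn deg",np.degrees(R.from_matrix(T.T@G).as_rotvec()).round(2))
E
python3 to.py 518.2 17.3 150
```

```text
Traceback (most recent call last):
  File "to.py", line 4, in <module>
    print("clk",s["clock"],"tcp",s["ee_pos"].round(1),"rot",T.round(3).tolist(),"F",s["ft_force"].round(2),"M",s["wrist_torque"].round(3),"op",s["opening"].round(1),"q",s["joints"].round(2))
                                                                                                                                               ^^^^^^^^^^^^^^^^^^
AttributeError: 'float' object has no attribute 'round'
```

```bash
sed -i 's/s\["opening"\].round(1)/round(s["opening"],1)/; /D=T.T/d' to.py; python3 to.py 518.2 17.3 150
```

```text
clk 1.1 tcp [ 416.1 -211.3  230.9] rot [[0.942, 0.336, -0.001], [0.336, -0.942, 0.001], [-0.0, -0.002, -1.0]] F [ 0.4   0.14 -0.48] M [-0.012 -0.012  0.041] op 85.6 q [ 0.55  0.15 -0.23  2.02  0.04  0.98 -0.93]
shift mm [ 173.  -180.9   81.1]
heading 19.6 level turn deg [-0.09  0.01 -0.  ]
```

Emit:
apply_moves:
  steps:
    - [1,0.04,-0.042,0.01,0,0,0]
    - [1,0.08,-0.084,0.03,0,0,0]
    - [1,0.12,-0.126,0.05,0,0,0]
    - [1,0.15,-0.157,0.07,0,0,0]
    - [1,0.173,-0.181,0.081,0,0,0]
    - [1,0.173,-0.181,0.081,0,0,0]
    - [1,0.173,-0.181,0.081,0,0,0]
    - [1,0.173,-0.181,0.081,0,0,0]

```text
clock: 2.1
ee_pos: [518.0, 16.0, 150.4]
ee_rot: [-3.095, -0.532, 0.001]
ft_force: [0.1, 0.2, 0.5]
opening: 85.4
```

```bash
python3 to.py 518.2 17.3 83
python3 - <<'E'
from h import *
t=ctrl.get_image("top");s=ctrl.get_image("scene")
crops([[(t,278,205),(s,288,180)]],"pics/crop1.png",s=66,k=6)
E
```

```text
clk 2.1 tcp [518.   16.  150.4] rot [[0.943, 0.334, -0.001], [0.334, -0.943, 0.001], [-0.0, -0.001, -1.0]] F [0.13 0.17 0.47] M [-0.005 -0.017 -0.04 ] op 85.4 q [ 0.16  0.35 -0.37  1.99  0.16  0.84 -1.53]
shift mm [ 0.7 -1.1 67.4]
heading 19.5 level turn deg [-0.05  0.02 -0.  ]
```

View pics/crop1.png

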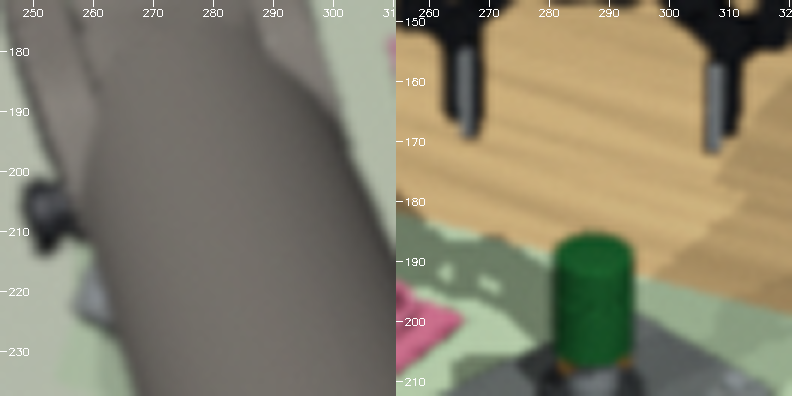

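Fingers (u≈266 and 308) straddle the cap (u≈287). Descend, then close.

Emit:
apply_moves:
  steps:
    - [1,0.001,-0.001,0.025,0,0,0]
    - [1,0.001,-0.001,0.05,0,0,0]
    - [1,0.001,-0.001,0.067,0,0,0]
    - [1,0.001,-0.001,0.067,0,0,0]
    - [1,0.001,-0.001,0.067,0,0,0]
    - [-1,0.001,-0.001,0.067,0,0,0]
    - [-1,0.001,-0.001,0.067,0,0,0]
    - [-1,0.001,-0.001,0.067,0,0,0]

```text
clock: 3.2
ee_pos: [518.9, 17.6, 83.8]
ee_rot: [-3.095, -0.532, -0.001]
ft_force: [-2.2, 3.0, 7.7]
opening: 32.5
```

Emit:
apply_moves:
  steps:
    - [-1,0,0,0,0,0,0]
    - [-1,0,0,0,0,0,0]
    - [-1,0,0,0,0,0,0]
    - [-1,0,0,0,0,0,0]
    - [-1,0,0,-0.02,0,0,0]
    - [-1,0,0,-0.04,0,0,0]
    - [-1,0,0,-0.07,0,0,0]
    - [-1,0,0,-0.09,0,0,0]

```text
clock: 4.2
ee_pos: [519.0, 17.4, 174.6]
ee_rot: [-3.095, -0.532, -0.002]
ft_force: [1.1, 1.2, -0.5]
opening: 31.3
```

```bash
python3 to.py 662.3 204.8 60
python3 - <<'E'
from h import *
t=ctrl.get_image("top");s=ctrl.get_image("scene")
crops([[(s,288,160),(s,288,210)]],"pics/crop2.png",s=66,k=6)
E
```

```text
clk 4.2 tcp [519.   17.4 174.6] rot [[0.943, 0.334, 0.001], [0.334, -0.943, 0.001], [0.001, -0.0, -1.0]] F [ 1.11  1.2  -0.46] M [ 0.041 -0.036 -0.029] op 31.3 q [ 0.16  0.31 -0.38  1.96  0.15  0.89 -1.52]
shift mm [ 197.5 -128.8  114.9]
heading 19.5 level turn deg [-0.03 -0.07  0.  ]
```

View pics/crop2.png

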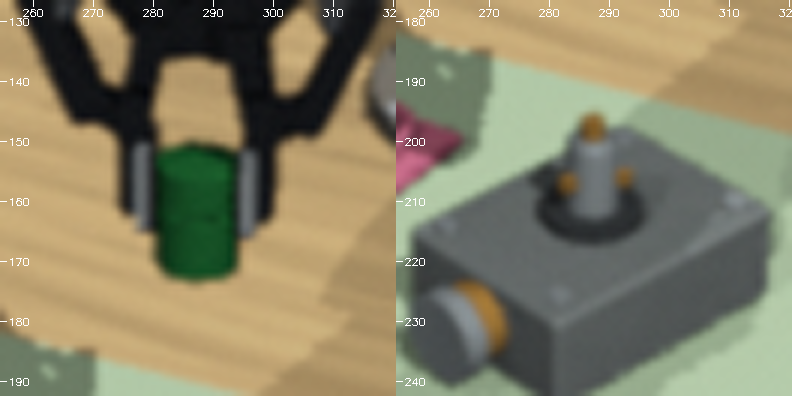

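Emit:
apply_moves:
  steps:
    - [-1,0.033,-0.021,0,0,0,0]
    - [-1,0.07,-0.046,0,0,0,0]
    - [-1,0.11,-0.072,0.01,0,0,0]
    - [-1,0.15,-0.098,0.03,0,0,0]
    - [-1,0.18,-0.117,0.06,0,0,0]
    - [-1,0.197,-0.129,0.09,0,0,0]
    - [-1,0.197,-0.129,0.115,0,0,0]
    - [-1,0.197,-0.129,0.115,0,0,0]

```text
clock: 5.3
ee_pos: [660.7, 204.1, 57.1]
ee_rot: [3.095, 0.533, -0.004]
ft_force: [-1.0, 0.1, -0.4]
opening: 31.1
```

```bash
python3 to.py 662.3 204.8 21
python3 - <<'E'
from h import *
print(proj("scene",(662.3,204.8,14)),proj("scene",(662.3,204.8,89)),tri)
s=ctrl.get_image("scene");t=ctrl.get_image("top")
crops([[(t,222,165),(s,338,265)]],"pics/crop3.png",s=66,k=6)
E
```

```text
clk 5.3 tcp [660.7 204.1  57.1] rot [[0.942, 0.334, -0.002], [0.334, -0.942, -0.002], [-0.003, 0.001, -1.0]] F [-0.98  0.13 -0.4 ] M [-0.041 -0.029  0.042] op 31.1 q [-0.16  0.71 -0.34  1.61  0.29  0.87 -1.84]
shift mm [ 1.8 -0.2 36.1]
heading 19.5 level turn deg [0.04 0.15 0.  ]
[337.80688585 282.99737396] [340.26494013 254.76463049] <function tri at 0x7f68ac7f1ee0>
```

View pics/crop3.png

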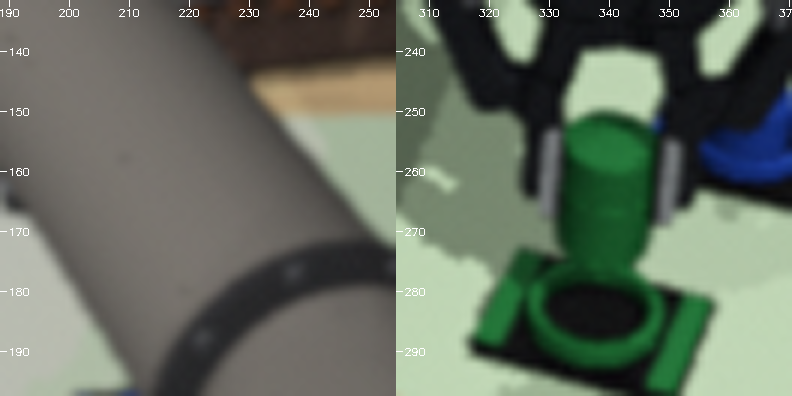

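Emit:
apply_moves:
  steps:
    - [-1,0.002,0,0.01,0,0.15,0]
    - [-1,0.002,0,0.016,0,0.15,0]
    - [-1,0.002,0,0.02,0,0.15,0]
    - [-1,0.002,0,0.024,0,0.15,0]
    - [-1,0.002,0,0.028,0,0.15,0]
    - [-1,0.002,0,0.03,0,0.15,0]
    - [-1,0.002,0,0.03,0,0.15,0]
    - [-1,0.002,0,0.03,0,0.15,0]

```text
clock: 6.4
ee_pos: [665.1, 205.3, 30.9]
ee_rot: [-3.096, -0.532, -0.01]
ft_force: [-0.1, 0.4, -1.0]
opening: 31.1
```

```bash
python3 to.py 662.3 204.8 21
```

```text
clk 6.4 tcp [665.1 205.3  30.9] rot [[0.943, 0.334, 0.006], [0.334, -0.943, 0.001], [0.006, 0.001, -1.0]] F [-0.13  0.37 -0.96] M [ 0.02  -0.019 -0.011] op 31.1 q [-0.17  0.75 -0.33  1.62  0.3   0.82 -1.85]
shift mm [-2.9 -0.5  9.9]
heading 19.5 level turn deg [ 0.04 -0.35 -0.  ]
```

Emit:
apply_moves:
  steps:
    - [-1,-0.003,0,0,0,0,0]
    - [-1,-0.003,0,0,0,0,0]
    - [-1,-0.003,0,0,0,0,0]
    - [-1,-0.003,0,0.002,0,0,0]
    - [-1,-0.003,0,0.004,0,0,0]
    - [-1,-0.003,0,0.006,0,0,0]
    - [-1,-0.003,0,0.006,0,0,0]
    - [-1,-0.003,0,0.006,0,0,0]

```text
clock: 7.4
ee_pos: [662.4, 204.3, 24.9]
ee_rot: [-3.096, -0.532, -0.01]
ft_force: [0.9, 0.1, -1.0]
opening: 31.1
```

```bash
python3 to.py 662.3 204.8 21
```

```text
clk 7.4 tcp [662.4 204.3  24.9] rot [[0.943, 0.334, 0.006], [0.334, -0.943, 0.001], [0.006, 0.001, -1.0]] F [ 0.93  0.07 -1.  ] M [-0.006  0.028 -0.008] op 31.1 q [-0.17  0.75 -0.33  1.63  0.31  0.81 -1.86]
shift mm [ 0.1 -0.5  3.9]
heading 19.5 level turn deg [ 0.04 -0.35 -0.  ]
```

Emit:
apply_moves:
  steps:
    - [-1,0,0,0.002,0,0,0]
    - [-1,0,0,0.004,0,0,0]
    - [-1,0,0,0.004,0,0,0]
    - [-1,0,0,0.004,0,0,0]
    - [0.0,0,0,0.004,0,0,0]
    - [0.0,0,0,0.004,0,0,0]
    - [0.0,0,0,0.004,0,0,0]
    - [0.0,0,0,0.004,0,0,0]

```text
clock: 8.4
ee_pos: [662.3, 204.4, 20.8]
ee_rot: [-3.096, -0.532, -0.009]
ft_force: [-0.9, 0.7, -0.5]
opening: 42.6
```

Emit:
apply_moves:
  steps:
    - [0.1,0,0,0,0,0,0]
    - [0.1,0,0,-0.005,0,0,0]
    - [0.1,0,0,-0.02,0,0,0]
    - [0.1,0,0,-0.04,0,0,0]
    - [0.1,0,0,-0.07,0,0,0]
    - [0.1,0,0,-0.11,0,0,0]
    - [0.3,0,0,-0.15,0,0,0]
    - [0.5,0,0,-0.18,0,0,0]

```text
clock: 9.4
ee_pos: [661.9, 204.5, 204.9]
ee_rot: [-3.095, -0.532, -0.015]
ft_force: [1.0, 0.2, -0.3]
opening: 64.0
```

```bash
python3 to.py 576 -256.7 150
python3 - <<'E'
from h import *
s=ctrl.get_image("scene")
print(proj("scene",(662.3,204.8,50)))
crops([[(s,338,265),(s,288,200)]],"pics/crop4.png",s=66,k=6)
E
```

```text
clk 9.4 tcp [661.9 204.5 204.9] rot [[0.943, 0.334, 0.009], [0.334, -0.943, 0.003], [0.01, 0.001, -1.0]] F [ 0.97  0.24 -0.26] M [ 0.022 -0.033  0.025] op 64.0 q [-0.13  0.55 -0.38  1.52  0.22  1.1  -1.79]
shift mm [-235.4  406.    52.8]
heading 19.5 level turn deg [ 0.03 -0.56 -0.  ]
[338.9603893  269.74845303]
```

View pics/crop4.png

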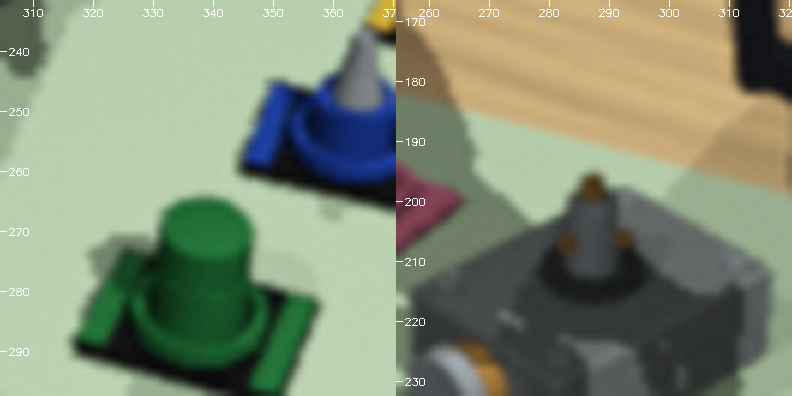

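Emit:
apply_moves:
  steps:
    - [0.9,-0.025,0.043,0,0,0,-9]
    - [0.9,-0.05,0.087,0,0,0,-18]
    - [0.9,-0.08,0.139,0,0,0,-28]
    - [0.9,-0.11,0.19,0,0,0,-38]
    - [0.9,-0.14,0.242,0,0,0,-48]
    - [0.9,-0.17,0.294,0.01,0,0,-58]
    - [0.9,-0.2,0.345,0.02,0,0,-68]
    - [0.9,-0.22,0.38,0.03,0,0,-78]

```text
clock: 10.45
ee_pos: [582.6, -230.0, 176.8]
ee_rot: [2.062, 2.357, 0.019]
ft_force: [0.4, 0.5, 0.2]
opening: 81.3
```

```bash
python3 to.py 576 -256.7 70
python3 - <<'E'
from h import *
s=ctrl.get_image("scene");t=ctrl.get_image("top")
cv2.imwrite("pics/top5.png",t);cv2.imwrite("pics/scene5.png",s)
crops([[(t,278,208),(s,288,205)]],"pics/crop5.png",s=40,k=9)
E
```

```text
clk 10.45 tcp [ 582.6 -230.   176.8] rot [[-0.133, 0.991, 0.016], [0.991, 0.133, 0.003], [0.001, 0.016, -1.0]] F [0.37 0.51 0.18] M [-0.044 -0.009 -0.017] op 81.3 q [ 0.72  0.51 -0.6   1.71  0.33  1.01  0.14]
shift mm [-25.7 -11.8 106.6]
heading 97.6 level turn deg [ 0.91 -0.04 -0.  ]
```

View pics/crop5.png

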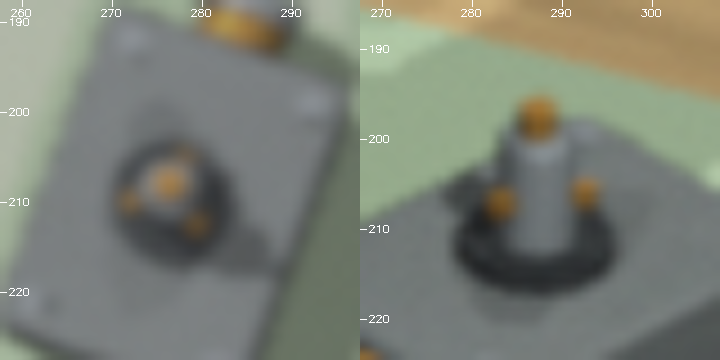

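Run:
```python
from h import *
a=tri((276.4,207.8),(287.4,195.8),91)
for q in((276.5,208.95,66.5),(276.6,210.1,51)): print(atz("top",q[:2],q[2]).round(1))
for p in((128,202),(195,225),(190,153)):
    X=atz("top",(258+p[0]/9-.5,188+p[1]/9-.5),66.5); d=X[:2]-a; print(X.round(1),np.hypot(*d),np.degrees(np.arctan2(d[1],d[0])))
```

```text
free [518.9  17.4  94.1] fixed z [517.9  16.9] res [ 0.11  0.56 -0.13  0.82]
[519.7  17.5  66.5]
[518.5  17.6  51. ]
[516.9  31.9  66.5] 15.067647265618287 93.81003728421463
[508.8   9.5  66.5] 11.621754555571128 -140.82473148182567
[533.2  11.   66.5] 16.465745937256855 -20.825643679966987
```

Emit:
apply_moves:
  steps:
    - [0.9,-0.01,-0.006,0.03,0.45,0,0]
    - [0.9,-0.02,-0.01,0.06,0.91,0,0]
    - [0.9,-0.026,-0.012,0.09,0.91,0,0]
    - [0.9,-0.026,-0.012,0.11,0.91,0,0]
    - [0.9,-0.026,-0.012,0.13,0.91,0,0]
    - [0.9,-0.026,-0.012,0.14,0.91,0,0]
    - [0.9,-0.026,-0.012,0.14,0.91,0,0]
    - [0.9,-0.026,-0.012,0.14,0.91,0,0]

```text
clock: 11.55
ee_pos: [574.7, -260.6, 35.8]
ee_rot: [-2.078, -2.355, 0.003]
ft_force: [0.1, -0.4, 0.2]
opening: 80.9
```

```bash
python3 to.py 576 -256.7 13
```

```text
clk 11.55 tcp [ 574.7 -260.6   35.8] rot [[-0.125, 0.992, -0.002], [0.992, 0.125, -0.001], [-0.0, -0.002, -1.0]] F [ 0.08 -0.41  0.23] M [-0.005  0.011 -0.023] op 80.9 q [ 0.69  0.69 -0.51  1.77  0.45  0.8   0.08]
shift mm [ 3.7  1.8 22.8]
heading 97.2 level turn deg [-0.12  0.02 -0.  ]
```

Emit:
apply_moves:
  steps:
    - [0.9,0.004,0.002,0.012,0,0,0]
    - [0.9,0.004,0.002,0.023,0,0,0]
    - [0.9,0.004,0.002,0.023,0,0,0]
    - [0.9,0.004,0.002,0.023,0,0,0]
    - [-1,0.004,0.002,0.023,0,0,0]
    - [-1,0.004,0.002,0.023,0,0,0]
    - [-1,0.004,0.002,0.023,0,0,0]
    - [-1,0.004,0.002,0.023,0,0,0]

```text
clock: 12.55
ee_pos: [576.6, -256.5, 13.5]
ee_rot: [-2.078, -2.356, 0.002]
ft_force: [-0.3, 0.4, 4.8]
opening: 46.3
```

Emit:
apply_moves:
  steps:
    - [0.8,0,0,0,0,0,0]
    - [0.8,0,0,0,0,0,0]
    - [0.8,0,0,0,0,0,10]
    - [0.8,0,0,0,0,0,20]
    - [0.8,0,0,0,0,0,30]
    - [0.8,0,0,0,0,0,40]
    - [0.8,0,0,0,0,0,50]
    - [0.8,0,0,0,0,0,60]

```text
clock: 13.55
ee_pos: [576.4, -256.4, 13.2]
ee_rot: [2.98, 0.992, -0.003]
ft_force: [0.2, -0.2, -0.8]
opening: 76.9
```

```bash
python3 to.py 575.7 -256.7 13
```

```text
clk 13.55 tcp [ 576.4 -256.4   13.2] rot [[0.8, 0.6, -0.002], [0.6, -0.8, -0.001], [-0.002, -0.0, -1.0]] F [ 0.17 -0.22 -0.82] M [-0.006 -0.065 -0.016] op 76.9 q [ 0.49  0.68 -0.24  1.79  0.23  0.7  -0.8 ]
shift mm [-0.7 -0.1  0.2]
heading 36.8 level turn deg [-0.01  0.1  -0.  ]
```

Emit:
apply_moves:
  steps:
    - [0.8,0,0,0,0,0,10]
    - [0.8,0,0,0,0,0,20]
    - [0.8,0,0,0,0,0,30]
    - [0.8,0,0,0,0,0,30]
    - [-1,0,0,0,0,0,30]
    - [-1,0,0,0,0,0,30]
    - [-1,0,0,0,0,0,30]
    - [-1,0,0,0,0,0,30]

```text
clock: 14.55
ee_pos: [576.6, -256.6, 13.6]
ee_rot: [3.135, 0.188, -0.002]
ft_force: [-0.3, 0.0, 5.7]
opening: 46.6
```

```bash
python3 to.py 518.6 17.2 150
```

```text
clk 14.55 tcp [ 576.6 -256.6   13.6] rot [[0.993, 0.119, -0.001], [0.119, -0.993, -0.001], [-0.001, 0.001, -1.0]] F [-0.28  0.03  5.66] M [0.131 0.146 0.119] op 46.6 q [ 0.4   0.67 -0.11  1.8   0.11  0.68 -1.22]
shift mm [ -25.  -278.6 -136.6]
heading 6.9 level turn deg [0.05 0.06 0.  ]
```

Emit:
apply_moves:
  steps:
    - [-1,0,0,-0.03,0,0,0]
    - [-1,0,0,-0.07,0,0,0]
    - [-1,-0.003,-0.03,-0.11,0,0,0]
    - [-1,-0.007,-0.08,-0.136,0,0,0]
    - [-1,-0.012,-0.13,-0.136,0,0,0]
    - [-1,-0.016,-0.18,-0.136,0,0,0]
    - [-1,-0.02,-0.23,-0.136,0,0,0]
    - [-1,-0.025,-0.279,-0.136,0,0,0]

```text
clock: 15.55
ee_pos: [517.6, 19.1, 148.9]
ee_rot: [3.135, 0.189, -0.003]
ft_force: [0.8, 0.5, -2.6]
opening: 46.4
```

```bash
python3 to.py 518.6 17.2 115
```

```text
clk 15.55 tcp [517.6  19.1 148.9] rot [[0.993, 0.12, -0.002], [0.12, -0.993, -0.001], [-0.002, 0.001, -1.0]] F [ 0.75  0.52 -2.63] M [ 0.044 -0.112  0.001] op 46.4 q [ 0.02  0.33 -0.21  1.99  0.09  0.83 -1.7 ]
shift mm [ 0.8  1.9 33.9]
heading 6.9 level turn deg [0.05 0.1  0.  ]
```

Emit:
apply_moves:
  steps:
    - [-1,0.001,0.002,0.015,0.05,0.1,0]
    - [-1,0.001,0.002,0.03,0.05,0.1,0]
    - [-1,0.001,0.002,0.034,0.05,0.1,0]
    - [-1,0.001,0.002,0.034,0.05,0.1,0]
    - [-1,0.001,0.002,0.034,0.05,0.1,0]
    - [-1,0.001,0.002,0.034,0.05,0.1,0]
    - [-1,0.001,0.002,0.034,0.05,0.1,0]
    - [-1,0.001,0.002,0.034,0.05,0.1,0]

```text
clock: 16.55
ee_pos: [518.9, 17.1, 115.1]
ee_rot: [-3.136, -0.189, -0.0]
ft_force: [-0.2, -0.4, -0.9]
opening: 46.5
```

```bash
python3 to.py 518.6 17.2 83
python3 - <<'E'
from h import *
s=ctrl.get_image("scene")
z=ctrl.sense()["ee_pos"][2]-13.6
print(proj("scene",(518.6,17.2,z)),proj("scene",(518.6,17.2,z+42)))
crops([[(s,288,195)]],"pics/crop6.png",s=60,k=9)
E
```

```text
clk 16.55 tcp [518.9  17.1 115.1] rot [[0.993, 0.12, 0.0], [0.12, -0.993, 0.0], [0.0, 0.0, -1.0]] F [-0.23 -0.43 -0.85] M [ 0.027 -0.043  0.007] op 46.5 q [ 0.01  0.38 -0.2   2.02  0.11  0.75 -1.71]
shift mm [-0.3 -0.1 32.1]
heading 6.9 level turn deg [ 0.   -0.02 -0.  ]
[287.28692367 193.04481385] [287.40160056 177.51445502]
```

View pics/crop6.png

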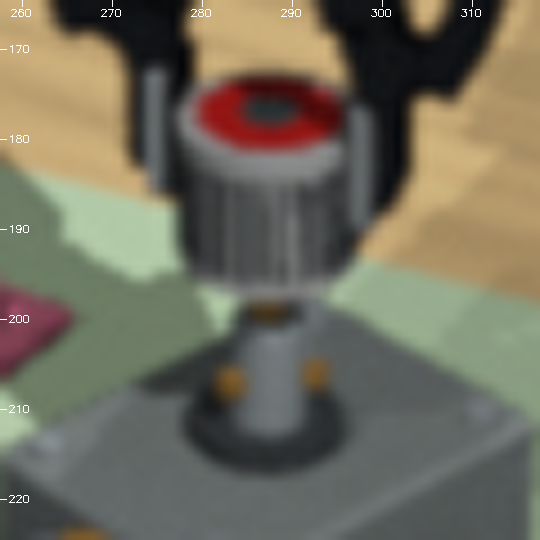

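Emit:
apply_moves:
  steps:
    - [-1,0,0,0.006,0,0,0]
    - [-1,0,0,0.012,0,0,0]
    - [-1,0,0,0.017,0,0,0]
    - [-1,0,0,0.021,0,0,0]
    - [-1,0,0,0.025,0,0,0]
    - [-1,0,0,0.027,0,0,0]
    - [-1,0,0,0.029,0,0,0]
    - [-1,0,0,0.03,0,0,0]

```text
clock: 17.6
ee_pos: [518.9, 17.2, 85.0]
ee_rot: [-3.136, -0.189, -0.0]
ft_force: [-0.2, -0.6, -1.5]
opening: 46.3
```

```bash
python3 to.py 518.6 17.2 81.6
```

```text
clk 17.6 tcp [518.9  17.2  85. ] rot [[0.993, 0.12, 0.0], [0.12, -0.993, 0.0], [0.0, -0.0, -1.0]] F [-0.19 -0.63 -1.54] M [ 0.004  0.049 -0.046] op 46.3 q [ 0.01  0.43 -0.2   2.04  0.13  0.69 -1.72]
shift mm [-0.3 -0.   3.4]
heading 6.9 level turn deg [-0.   -0.02  0.  ]
```

On the stub with no contact force. Down onto the pins.

Emit:
apply_moves:
  steps:
    - [-1,0,0,0.001,0,0,0]
    - [-1,0,0,0.002,0,0,0]
    - [-1,0,0,0.003,0,0,0]
    - [-1,0,0,0.003,0,0,0]
    - [-1,0,0,0.004,0,0,0]
    - [-1,0,0,0.004,0,0,0]
    - [-1,0,0,0.005,0,0,0]
    - [-1,0,0,0.005,0,0,0]

```text
clock: 18.6
ee_pos: [519.5, 17.3, 81.4]
ee_rot: [3.136, 0.189, 0.002]
ft_force: [-4.7, 0.1, 14.4]
opening: 47.0
```

```bash
python3 to.py 518.6 17.2 81.6
```

```text
clk 18.6 tcp [519.5  17.3  81.4] rot [[0.993, 0.12, 0.002], [0.12, -0.993, -0.0], [0.002, 0.0, -1.0]] F [-4.69  0.09 14.37] M [-0.164  1.038 -0.028] op 47.0 q [ 0.    0.43 -0.19  2.04  0.13  0.68 -1.72]
shift mm [-0.9 -0.  -0.2]
heading 6.9 level turn deg [ 0.02 -0.09 -0.  ]
```

Emit:
apply_moves:
  steps:
    - [-1,-0.0005,0,0.002,0,0,-4]
    - [-1,-0.0005,0,0.002,0,0,-8]
    - [-1,-0.0005,0,0.002,0,0,-12]
    - [-1,-0.0005,0,0.002,0,0,-16]
    - [-1,-0.0005,0,0.002,0,0,-20]
    - [-1,-0.0005,0,0.002,0,0,-24]
    - [-1,-0.0005,0,0.002,0,0,-28]
    - [-1,-0.0005,0,0.002,0,0,-32]

```text
clock: 19.6
ee_pos: [519.6, 17.6, 82.0]
ee_rot: [2.96, 1.048, 0.004]
ft_force: [-8.3, -0.3, 26.4]
opening: 46.3
```

```bash
python3 to.py 518.6 17.2 81.6
```

```text
clk 19.6 tcp [519.6  17.6  82. ] rot [[0.777, 0.629, 0.003], [0.629, -0.777, -0.0], [0.002, 0.002, -1.0]] F [-8.35 -0.27 26.42] M [ 0.033  2.002 -0.18 ] op 46.3 q [ 0.11  0.45 -0.33  2.03  0.22  0.69 -1.25]
shift mm [-1.1 -0.3  0.4]
heading 39.0 level turn deg [ 0.13 -0.12 -0.  ]
```

Emit:
apply_moves:
  steps:
    - [-1,-0.001,-0.0005,0.001,0,0,-4]
    - [-1,-0.001,-0.0005,0.001,0,0,-8]
    - [-1,-0.001,-0.0005,0.001,0,0,-12]
    - [-1,-0.001,-0.0005,0.001,0,0,-16]
    - [-1,-0.001,-0.0005,0.001,0,0,-20]
    - [-1,-0.001,-0.0005,0.001,0,0,-24]
    - [-1,-0.001,-0.0005,0.001,0,0,-28]
    - [-1,-0.001,-0.0005,0.001,0,0,-32]

```text
clock: 20.6
ee_pos: [519.3, 17.7, 82.3]
ee_rot: [2.554, 1.824, 0.006]
ft_force: [-3.8, 0.2, 12.0]
opening: 46.6
```

```bash
python3 to.py 518.6 17.2 81.6
```

```text
clk 20.6 tcp [519.3  17.7  82.3] rot [[0.324, 0.946, 0.005], [0.946, -0.324, -0.001], [0.001, 0.005, -1.0]] F [-3.8   0.21 11.96] M [ 0.055  0.86  -0.127] op 46.6 q [ 0.22  0.46 -0.47  2.03  0.31  0.71 -0.77]
shift mm [-0.7 -0.5  0.7]
heading 71.1 level turn deg [ 0.26 -0.06 -0.  ]
```

Emit:
apply_moves:
  steps:
    - [-1,-0.0005,-0.0005,0.002,0.2,0,-4]
    - [-1,-0.0005,-0.0005,0.002,0.2,0,-8]
    - [-1,-0.0005,-0.0005,0.002,0.2,0,-12]
    - [-1,-0.0005,-0.0005,0.002,0.2,0,-16]
    - [-1,-0.0005,-0.0005,0.002,0.2,0,-20]
    - [-1,-0.0005,-0.0005,0.002,0.2,0,-24]
    - [-1,-0.0005,-0.0005,0.002,0.2,0,-28]
    - [-1,-0.0005,-0.0005,0.002,0.2,0,-32]

```text
clock: 21.6
ee_pos: [519.7, 17.4, 81.3]
ee_rot: [1.95, 2.459, 0.003]
ft_force: [-0.4, -0.1, 6.0]
opening: 46.6
```

```bash
python3 to.py 518.6 17.2 81.6
```

```text
clk 21.6 tcp [519.7  17.4  81.3] rot [[-0.228, 0.974, 0.003], [0.974, 0.228, -0.0], [-0.001, 0.003, -1.0]] F [-0.36 -0.1   5.99] M [ 0.057  0.174 -0.073] op 46.6 q [ 0.33  0.49 -0.6   2.02  0.41  0.74 -0.29]
shift mm [ 0.  -1.1 -0.3]
heading 103.2 level turn deg [0.19 0.06 0.  ]
```

Emit:
apply_moves:
  steps:
    - [-1,0,-0.0005,0.001,0.2,0,0]
    - [-1,0,-0.0005,0.002,0.2,0,0]
    - [-1,0,-0.0005,0.003,0.2,0,0]
    - [-1,0,-0.0005,0.003,0.2,0,0]
    - [-1,0,-0.0005,0.003,0.2,0,0]
    - [-1,0,-0.0005,0.003,0.2,0,0]
    - [-1,0,-0.0005,0.003,0.2,0,0]
    - [-1,0,-0.0005,0.003,0.2,0,0]

```text
clock: 22.6
ee_pos: [518.9, 17.2, 78.2]
ee_rot: [1.952, 2.461, -0.002]
ft_force: [-2.6, -0.9, -3.3]
opening: 46.5
```

```bash
python3 to.py 518.6 17.2 81.6
```

```text
clk 22.6 tcp [518.9  17.2  78.2] rot [[-0.228, 0.974, -0.001], [0.974, 0.228, -0.001], [-0.001, -0.001, -1.0]] F [-2.63 -0.87 -3.29] M [-0.134  0.539  0.038] op 46.5 q [ 0.32  0.5  -0.6   2.02  0.41  0.74 -0.29]
shift mm [ 0.1 -0.3 -3.4]
heading 103.2 level turn deg [-0.05  0.06 -0.  ]
```

Engaged: it sinks freely. Push on down.

Emit:
apply_moves:
  steps:
    - [-1,0,0,0.0015,0,0,0]
    - [-1,0,0,0.003,0,0,0]
    - [-1,0,0,0.0045,0,0,0]
    - [-1,0,0,0.006,0,0,0]
    - [-1,0,0,0.0075,0,0,0]
    - [-1,0,0,0.009,0,0,0]
    - [-1,0,0,0.01,0,0,0]
    - [-1,0,0,0.01,0,0,0]

```text
clock: 23.6
ee_pos: [518.9, 17.2, 68.3]
ee_rot: [1.952, 2.461, -0.002]
ft_force: [-4.0, -0.9, 3.4]
opening: 46.4
```

```bash
python3 to.py 518.6 17.2 64
```

```text
clk 23.6 tcp [518.9  17.2  68.3] rot [[-0.228, 0.974, -0.001], [0.974, 0.228, -0.001], [-0.001, -0.001, -1.0]] F [-3.98 -0.93  3.35] M [-0.196  1.007  0.067] op 46.4 q [ 0.31  0.51 -0.59  2.03  0.43  0.72 -0.31]
shift mm [ 0.1 -0.3  4.3]
heading 103.2 level turn deg [-0.05  0.07 -0.  ]
```

Emit:
apply_moves:
  steps:
    - [-1,0,0,0.0015,0,0,0]
    - [-1,0,0,0.003,0,0,0]
    - [-1,0,0,0.004,0,0,0]
    - [-1,0,0,0.005,0,0,0]
    - [-1,0,0,0.0055,0,0,0]
    - [-1,0,0,0.006,0,0,0]
    - [-1,0,0,0.006,0,0,0]
    - [-1,0,0,0.006,0,0,0]

```text
clock: 24.6
ee_pos: [519.0, 17.2, 64.4]
ee_rot: [1.951, 2.46, -0.004]
ft_force: [-13.3, -2.2, 29.4]
opening: 46.9
```

```bash
python3 to.py 518.6 17.2 63
```

```text
clk 24.6 tcp [519.   17.2  64.4] rot [[-0.228, 0.974, -0.0], [0.974, 0.228, -0.003], [-0.003, -0.001, -1.0]] F [-13.27  -2.24  29.37] M [-0.526  2.812  0.035] op 46.9 q [ 0.31  0.52 -0.58  2.03  0.43  0.72 -0.31]
shift mm [ 0.1 -0.4  1.4]
heading 103.2 level turn deg [-0.05  0.18 -0.  ]
```

Run:
```python
from h import *
s=ctrl.get_image("scene")
print(proj("scene",(518.6,17.2,93)),proj("scene",(518.6,17.2,51)))
crops([[(s,288,200),(s,338,270)]],"pics/crop7.png",s=60,k=6)
print(ctrl.sense()["ft_force"],ctrl.sense()["ee_pos"])
```

```text
[287.2644757  196.08487764] [287.15536705 210.86114581]
[-12.74596039  -2.170262    28.9722183 ] [518.98228501  17.20601723  64.42878113]
```

View pics/crop7.png

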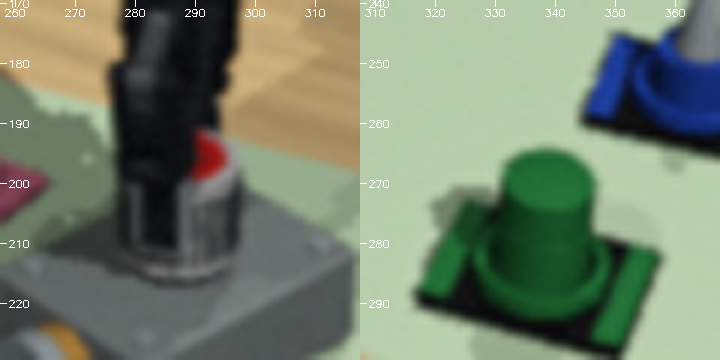

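The picture shows the collar sitting on the shoulder: its lower edge is at v≈216, and 216 was predicted for home. The cap stands upright in the green pocket. Handing in.

```bash
python3 -c "
from workcell import ctrl
print(ctrl.hand_in()); s=ctrl.sense(); print(s['clock'],s['ee_pos'],s['ft_force'],s['opening'])"
```

```text
the job is handed in; nothing more can be done
None
the job is handed in; nothing more can be done
```

I moved the dust cap into its green pocket and let go. I then gripped the collar, set it over the stub and turned it about 96° until it dropped over the pins. I pushed it home and handed in at about 24.7 s, still gripping and pushing. The hand-in gave no verdict.

- **Dust cap:** the last picture shows it upright in the green rim. I released it at (662, 204), within about 1 mm of the pocket centre I measured.
- **Collar height:** the fingers stopped at z = 64.4 mm, against 64.6 mm expected with the collar fully home. In the picture its lower edge is at v≈216, where I predicted it for home.
- **Push:** the fingers press down with about 29 N, well above the 8 N spring, so the collar is bearing on the shoulder. The finger opening is 46.9 mm on the 48 mm collar.
- **Disagreement:** a sideways force of about 13 N towards −x and a wrist moment of about 2.8 N m remained. That suggests a slight offset at the stub. I left it because tool tilt was only about 0.2° and position was within 0.5 mm of the stub as I measured it.
- **Not measured directly:** I could not read the valve value, and I did not re-measure the other objects. The arm passed only above or clear of them, and I saw no unexpected contact.

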